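# Run the probe-rest collar round a bent rail to its stop

### The arm

A 6-joint arm with a two-finger parallel gripper is mounted at the origin on the work surface. World frame = base frame: x ahead of the robot, y to its left, z up, the work surface at z = 0. Lengths are in m, angles in rad, forces in N, time in s.
With the tool pointing down it reaches from about 0.3 to 0.775 m from the base axis. Payload 14.6 kg.
Tool frame: the origin (TCP) lies at the centre of the arm's flange, where the gripper is bolted on; the fingertips stand 199 mm ahead of it and the grasp point (between the pads) lies ctrl.tcp_to_grasp ahead of it (ctrl.tcp_to_grasp is the distance from the TCP to the grasp point, in m); z points along the fingers, y is the line along which they close (so a half turn about z gives the same grasp; the last joint's range is limited). The gripper opens to 94 mm and grips with 3 to 60 N. Pads are 16 mm wide; open, the fingers measure 119 mm over their backs; the gripper's body (75 mm by 177 mm) begins 78 mm behind the grasp point.
Start: joints at [1.183, 0.3, 1.521, -0, 1.321, -0.067], TCP at [0.173, 0.522, 0.405] pointing down, gripper open.
Joint ranges: [-3.03, 3.03], [-0.79, 2.21], [0.23, 2.52], [-1.04, 4.18], [0, 3.07], [-2.55, 2.55]. Speed limits (rad/s): [2.22, 2.22, 2.57, 3.14, 3.14, 3.14].

### API

Orientations are given as [roll, pitch, yaw] about the fixed x, y, z axes, in that order (R = Rz(yaw) Ry(pitch) Rx(roll)).
In Python, from station import ctrl gives the robot as it stands. The module is installed in compiled form; this text tells all that it offers.
- The arm moves only by the shell command python3 -m jog 'ROWS' [OPENING] [FORCE]. ROWS is JSON, a list of rows, each a list of 6 numbers: the shift along the tool's x, y, z in cm, then the turn, a rotation vector about the tool's x, y, z in rad. In form: [[tx, ty, tz, ax, ay, az], ...]. A call has 1 to 8 rows; each row is the pose to reach, as a shift and turn from the pose commanded when the call began, along the tool's axes at that moment; what a row does not reach only later rows make up. A row lasts 1/10 s, in which the tool goes at most 50 mm and 8.59 degrees, less where a joint would pass 70% of its speed; a pose out of reach is approached as far as the arm can. A call with a gripper value outside its range is refused whole. OPENING is the opening in per cent of the stroke, from 0 (shut) to 100 (fully open), set as the call begins (- or left out, the last holds). The fingers move at their own pace and stop on an object; FORCE is the grip in N (left out, the last holds). Time passes only in rows, so rows that repeat a pose let the fingers close. It gives the time, the measured TCP pose, the force, the opening and the grip force at its end, in the units of the state.
- ctrl.get_obs(): the state, without advancing time (a new reading comes with each control period).
- ctrl.camera(name): name is "scene" or "top" or "wrist"; returns a dict with "img" (384x512x3 uint8, blue, green, red), "intrinsics" (3x3 intrinsics, pixels), "R" (3x3) and "t" (3): a world point X has camera coordinates R X + t. Camera axes: x right, y down, z forward; pixel columns grow to the right and rows downward; lengths in m; the calibration is good to about 2 mm. A picture is of the moment at which its call begins. There is no depth.
- ctrl.hand_in(): hands the job in; it is judged then, once.
The state is a dict: "time_s": time; "qpos": joint angles; "joint_vel": joint speeds; "tau": joint torques, N m; "ee_pos": TCP position; "eef_rot": TCP orientation; "force": force on the tool from outside, world axes, zero at the start; "moment": the same for the moment, N m; "grip_width": finger opening in m; "grip_force": force on a finger pad.
Only numpy, scipy, OpenCV 4.12 (cv2) and the standard library are available. Lean on these libraries where they do the work, as an engineer would, in place of code of your own. Each camera call takes 0.05 s, during which the arm holds its last target. There are 200 camera calls.

### The job

Slide the blue probe-rest collar along the bent steel rail, round both bends, until it is fully home against the red ball stop; press it against the stop for a moment so that it is seated, then let go and leave it there. The rail is bent by hand, so feel your way and be gentle: do not strain the rail or the stop, and leave the other things on the bench where they are.

Things in the scene. Friction and masses are not known exactly. Their poses are not given: they have to be found in the camera images.
- rail: Fixed stand with a bent round steel rail, 7 mm thick, level, its centreline 110 mm above the bench. Origin on the bench under the axis of its upright post (20 mm thick, 122 mm high; dark foot 90 x 70 x 18 mm). The rail leaves the post along the stand's +y, 85 mm straight, bends right to +x, runs 60 mm straight, bends left to +y, and runs 115 mm straight to a free end. Over 15 N strains it.
- rail_corner1 (a point): First corner of the rail: where the centrelines of its first two straights would meet, were the bend an exact 90 degrees (110 mm from the post axis). Axes as the stand's. Bends have a 25 mm centreline radius, but are made by hand: at its middle (after 45 degrees of arc) each bend has a kink of up to 0.27 rad either way, differently each time. The kinks are not in the listed poses.
- rail_corner2 (a point): Where the second corner would be if the first bend were exact: 110 mm along the stand's +x from the first corner. The real one swings about the first bend by its unknown kink, up to 30 mm off. It bends like the first, with a kink of its own.
- collar: Blue eight-sided collar threaded loosely on the rail: hole 14 mm, outside 24 mm, 10 mm thick. Origin in the middle of the hole; y along the hole, z up. At first it hangs on the first straight by the top of its hole (origin 3.5 mm under the rail's centreline). A neck 8 mm square carries its handle; below hangs a brass probe cup, 22 mm across, to 44 mm below the origin. About 140 g.
- collar_grip (a point): Centre of the collar's handle, 44 mm above the collar's origin. The handle is 18 x 18 mm and 32 mm high, its faces along and across the rail; grip it from above.
- stop: Red ball, 32 mm across, fixed on the last straight with the rail through its centre; origin at its centre. It is set 85 to 120 mm past the second corner, differently each time. Its orientation means nothing. With the collar touching it, their origins are 19 to 22 mm apart.
- spool: Loose grey solder spool, 52 mm across, 34 mm high, origin under its centre. Leave alone.
- driver: Loose yellow screwdriver, 160 mm long, lying along its x axis on the bench. Leave alone.
- pliers: Loose green-handled pliers, about 150 mm long along x, 14 mm high, lying on the bench. Leave alone.
- board: Fixed green circuit board under test, 130 x 120 mm, up to 25 mm high, origin under its centre on the bench, near the last straight of the rail.
There are look-alikes about, which are no part of the job. What is shaped like the collar but pink is not meant.

How it is judged:
On the way, in this order (a step that is already met when the one before it is completed fails the run):
1. the collar has come round the first bend (x of collar in the frame of rail above 0.045 m), for 0.1 s.
2. the collar has come round the second bend, near the stop (distance between collar and stop below 0.045 m), for 0.1 s.
3. the collar is pressed against the stop with more than 2 N for 0.2 s (contact force between collar and stop above 2 N), for 0.2 s.
At the end, for the whole second after the job is handed in: The collar stands home against the red stop (origins less than 25 mm apart, that is within about 4 mm of touching), released and at rest (distance between collar and stop below 0.025 m and linear speed of collar below 0.02 m/s and contact force between collar and the fingers below 0.1 N).
It fails at once if the rail or its stop is strained: the collar bears on them with more than 15 N (contact force between collar and rail above 15 N).
It fails at once if the robot bears on the rail or its stop with more than 15 N (contact force between any of the fingers, the arm and rail above 15 N).
It fails at once if the spool, screwdriver or pliers are moved more than 20 mm (distance of any of spool, driver, pliers from where it was at the start of the episode above 0.02 m).
It also fails if it takes over 72 s, if anything falls off the work surface, if the arm or the gripper's body presses on something with over 40 N, if the wrist force passes 120 N, or if a joint passes its speed limit or range.

## Working session

There is one attempt and no reset: what is moved stays moved. The work goes in short steps, Python scripts to look and compute and a shell command to move; the robot and the scene stay as the last step left them, time stands still between calls to the robot, and variables do not carry over. Pictures are saved under pics/ and viewed, at most 10 in all, crops included, and the job is handed in when it is done.

```bash
mkdir -p pics; cat > h.py <<'E'
import numpy as np, cv2
from station import ctrl
def cam(n):
    c=ctrl.camera(n); return c
def ray(c,u,v,z):
    K=np.array(c["intrinsics"]);R=np.array(c["R"]);t=np.array(c["t"])
    d=R.T@np.linalg.inv(K)@np.array([u,v,1.]);o=-R.T@t
    return o+d*(z-o[2])/d[2]
def proj(c,X):
    p=np.array(c["intrinsics"])@(np.array(c["R"])@np.array(X)+np.array(c["t"]));return p[:2]/p[2]
E
python3 - <<'E'
from h import *
import pickle
d={n:cam(n) for n in("top","scene","wrist")}
pickle.dump(d,open("c0.pkl","wb"))
cv2.imwrite("pics/top0.png",cv2.resize(d["top"]["img"],(800,600),interpolation=cv2.INTER_CUBIC))
cv2.imwrite("pics/scene0.png",cv2.resize(d["scene"]["img"],(800,600),interpolation=cv2.INTER_CUBIC))
for n in d: print(n,-np.array(d[n]["R"]).T@np.array(d[n]["t"]))
o=ctrl.get_obs();print(o["ee_pos"],o["eef_rot"],o["grip_width"],ctrl.tcp_to_grasp,o["time_s"])
E
```

```text
top [ 0.39626239 -0.08429051  0.76880075]
scene [0.88626702 0.43396533 0.71063292]
wrist [0.10045198 0.54583015 0.3837895 ]
[0.17340593 0.52193495 0.40423309] [-3.14077022e+00 -2.81401610e-05  2.82078198e+00] 0.0937085501179598 0.1804 0.15
```

View pics/top0.png

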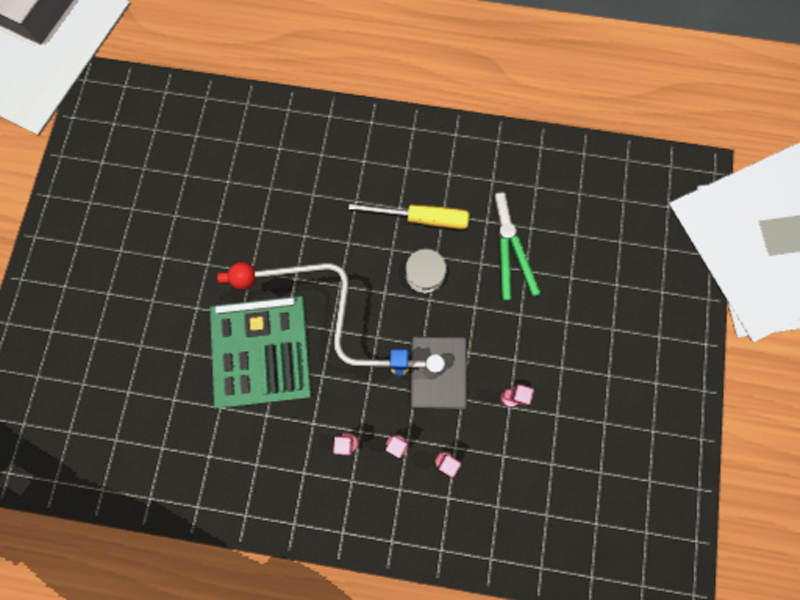

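View pics/scene0.png

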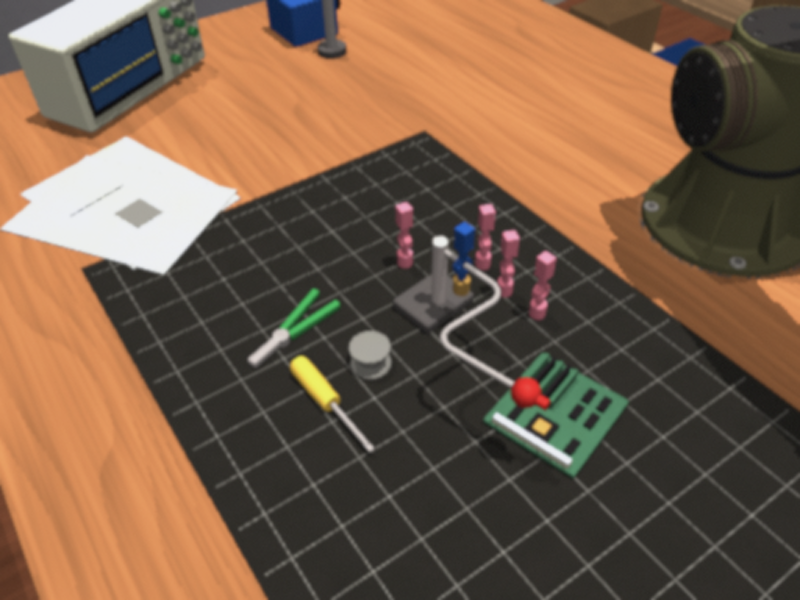

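The top view shows the blue collar handle at (399,358), next to the post at (435,364). The red stop is at (241,276), with the rail running between them: first bend near (345,358), second near (340,270). Candidates for the collar are the blue one (399,358) and the pink look-alikes at (344,445), (397,447), (449,464) and (522,395). I choose the blue one, which is on the rail.

```bash
python3 - <<'E'
from h import *
import pickle
d=pickle.load(open("c0.pkl","rb"));c=d["top"];im=c["img"]
s=.64
W=lambda u,v,z:ray(c,(u+.5)*s-.5,(v+.5)*s-.5,z)
print("post",W(435,364,.122))
hsv=cv2.cvtColor(im,cv2.COLOR_BGR2HSV)
b=cv2.inRange(hsv,(105,150,60),(125,255,255));b[:200]=0;b[250:]=0;b[:,:230]=0;b[:,280:]=0
ys,xs=np.nonzero(b);print("blue",xs.min(),xs.max(),ys.min(),ys.max(),len(xs))
r=cv2.inRange(hsv,(0,150,60),(8,255,255))|cv2.inRange(hsv,(172,150,60),(180,255,255));r[:160]=0;r[190:]=0;r[:,:135]=0;r[:,170:]=0
ys,xs=np.nonzero(r);print("red",xs.min(),xs.max(),ys.min(),ys.max())
# rail: low sat bright
for (u,v) in [(435,364),(420,364),(365,362),(355,361),(347,357),(341,345),(340,335),(343,310),(345,290),(344,278),(339,270),(328,268),(300,270),(270,273),(241,276)]:
  print((u,v),W(u,v,.11)[:2].round(4))
# handle top z=.11-.0035+.06=.1665
print("collar top",W(399,352,.1665))
cv2.imwrite("pics/crop0.png",cv2.resize(im[160:250,135:300],(800,436),interpolation=cv2.INTER_CUBIC))
E
```

```text
post [ 0.46456223 -0.10731462  0.122     ]
blue 249 261 224 239 152
red 139 163 167 185
(435, 364) [ 0.4658 -0.1077]
(420, 364) [ 0.4632 -0.0915]
(365, 362) [ 0.4555 -0.0314]
(355, 361) [ 0.4548 -0.0204]
(347, 357) [ 0.4577 -0.0108]
(341, 345) [ 0.4697 -0.0019]
(340, 335) [0.4805 0.0013]
(343, 310) [0.5088 0.0032]
(345, 290) [0.5318 0.0052]
(344, 278) [0.5454 0.0089]
(339, 270) [0.5537 0.0163]
(328, 268) [0.554  0.0291]
(300, 270) [0.5465 0.0602]
(270, 273) [0.5375 0.0933]
(241, 276) [0.5287 0.1252]
collar top [ 0.46590267 -0.06806592  0.1665    ]
```

View pics/crop0.png

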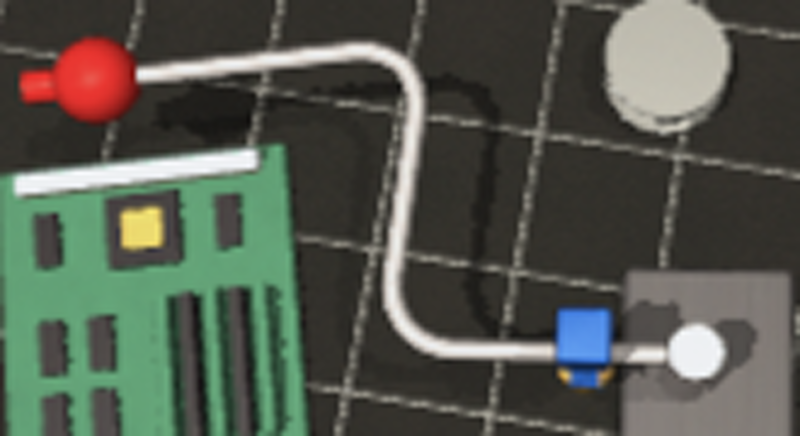

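The blue handle's top face is centred at about (584,333) in the crop, and it sits on the rail. Next I fit the rail model to the bright rail pixels and work out the first reach.

```bash
cat >> h.py <<'E'
from scipy.optimize import least_squares
def rail(p,n=6):
    x,y,a,k1,k2=p; a+=np.pi/2; P=[(x,y,a)]
    def go(L,turn=0):
        nonlocal x,y,a
        m=max(2,int(L/.002))
        for _ in range(m):
            a+=turn/m/2; x+=L/m*np.cos(a); y+=L/m*np.sin(a); a+=turn/m/2; P.append((x,y,a))
    q=np.pi/4; go(.085);go(.025*q,-q);a+=k1;go(.025*q,-q);go(.06);go(.025*q,q);a+=k2;go(.025*q,q);go(.115)
    return np.array(P)
E
python3 - <<'E'
from h import *
import pickle
c=pickle.load(open("c0.pkl","rb"))["top"];im=c["img"]
hsv=cv2.cvtColor(im,cv2.COLOR_BGR2HSV)
m=cv2.inRange(hsv,(0,0,150),(180,60,255))
k=np.zeros_like(m)
pts=(np.array([[160,72],[300,55],[360,35],[420,45],[440,100],[420,290],[450,330],[540,335],[540,368],[420,368],[375,330],[370,260],[390,110],[380,80],[300,75],[160,88]])/4.848+[135,160]).astype(int)
cv2.fillPoly(k,[pts],255);m&=k
ys,xs=np.nonzero(m);X=np.array([ray(c,u,v,.11)[:2] for u,v in zip(xs,ys)])
def f(p):
    R=rail(p)[:,:2]; D=np.linalg.norm(X[:,None]-R[None],axis=2).min(1)
    post=np.array(p[:2])-[.4648,-.1075]
    return np.r_[D,post*5]
s=least_squares(f,[.465,-.1075,.125,-.05,.15]);p=s.x
print(len(xs),p.round(4),np.sqrt((s.fun[:-2]**2).mean()))
np.save("p.npy",p)
R=rail(p)
for i in range(0,len(R),8):print(i,R[i].round(4))
print("end",R[-1])
b=ray(c,135+95/4.848,160+80/4.848,.11);print("ball",b, "along", np.linalg.norm(b[:2]-R[-1,:2]))
h=ray(c,135+584/4.848-.4,160+333/4.848-.4,.1665);print("handle",h)
print("dist rail",np.linalg.norm(h[:2]-R[:,:2],axis=1).min())
Z=ctrl.get_obs();y=Z["eef_rot"][2];Rt=np.array([[np.cos(y),np.sin(y),0],[np.sin(y),-np.cos(y),0],[0,0,-1]])
tgt=np.array([h[0],h[1],.20+.1804]);print("rows cm",100*Rt.T@(tgt-Z["ee_pos"]), "turn az",y)
E
```

```text
423 [ 0.4648 -0.1067  0.1316 -0.0847  0.2391] 0.001714901998727705
0 [ 0.4648 -0.1067  1.7024]
8 [ 0.4627 -0.0907  1.7024]
16 [ 0.4605 -0.0746  1.7024]
24 [ 0.4584 -0.0586  1.7024]
32 [ 0.4563 -0.0425  1.7024]
40 [ 0.4542 -0.0265  1.7024]
48 [ 0.4553 -0.0096  1.1788]
56 [0.4674 0.0023 0.396 ]
64 [0.4839 0.0046 0.0469]
72 [0.4999 0.0053 0.0469]
80 [0.5159 0.0061 0.0469]
88 [0.5318 0.0068 0.0469]
96 [0.5482 0.0109 0.5705]
104 [0.5562 0.0255 1.5078]
112 [0.5529 0.0419 1.8568]
120 [0.5484 0.0574 1.8568]
128 [0.5438 0.0729 1.8568]
136 [0.5392 0.0884 1.8568]
144 [0.5347 0.1039 1.8568]
152 [0.5301 0.1193 1.8568]
160 [0.5256 0.1348 1.8568]
end [0.52273786 0.14450219 1.85684243]
ball [0.52881709 0.12427543 0.11      ] along 0.02112058393681049
handle [ 0.46091568 -0.06870273  0.1665    ]
dist rail 0.0011760192823810766
rows cm [-45.9090341  -46.98412237   2.38330924] turn az 2.8207819784973496
```

```bash
cat >> h.py <<'E'
def rows(x,y,zg,head,o=None):
    """row (cm,rad) from the measured pose to grasp point x,y,zg with tool y at heading head"""
    from scipy.spatial.transform import Rotation as T
    o=o or ctrl.get_obs(); R0=T.from_euler('xyz',o["eef_rot"])
    h=head-np.pi/2+np.pi  # tool x heading = y heading + 90
    R1=T.from_euler('xyz',[np.pi,0,head+np.pi/2])
    t=np.array([x,y,zg+ctrl.tcp_to_grasp])
    return np.r_[R0.inv().apply(t-o["ee_pos"])*100,(R0.inv()*R1).as_rotvec()].round(3)
E
python3 -m jog '[[-45.9,-47,2.4,0,0,1.12],[-45.9,-47,2.4,0,0,1.12],[-45.9,-47,2.4,0,0,1.12],[-45.9,-47,2.4,0,0,1.12],[-45.9,-47,2.4,0,0,1.12],[-45.9,-47,2.4,0,0,1.12],[-45.9,-47,2.4,0,0,1.12],[-45.9,-47,2.4,0,0,1.12]]' 50 10
python3 -c "
from h import *
print(rows(.4597,-.0689,.20,.1316))"
```

```text
time_s: 0.95
ee_pos: [0.3485, 0.1605, 0.3901]
eef_rot: [3.141, -0.0, 1.695]
force: [0.5, 0.6, 0.6]
grip_width: 0.047
grip_force: 0.0
[-2.4147e+01  8.1830e+00  9.7300e-01  1.0000e-03 -0.0000e+00 -7.0000e-03]
```

```bash
python3 -m jog '[[-24.1,8.2,1,0,0,0],[-24.1,8.2,1,0,0,-0.007],[-24.1,8.2,1,0,0,-0.007],[-24.1,8.2,1,0,0,-0.007],[-24.1,8.2,1,0,0,-0.007],[-24.1,8.2,1,0,0,-0.007],[-24.1,8.2,1,0,0,-0.007],[-24.1,8.2,1,0,0,-0.007]]'
python3 - <<'E'
from h import *
print(rows(.4597,-.0689,.154,.1316))
c=cam("wrist");im=c["img"].copy()
R=rail(np.load("p.npy"))
for i in range(0,len(R),3):
    u=proj(c,[*R[i,:2],.11]);cv2.circle(im,tuple(int(v) for v in u.round()),1,(0,0,255),-1)
for z in(.1345,.1665):
    u=proj(c,[.4597,-.0689,z]);print(u);cv2.circle(im,tuple(int(v) for v in u.round()),2,(0,255,255),-1)
cv2.imwrite("pics/w1.png",im)
E
```

```text
time_s: 1.75
ee_pos: [0.4605, -0.0651, 0.3799]
eef_rot: [-3.141, -0.0, 1.708]
force: [-0.3, -0.1, 0.0]
grip_width: 0.0467
grip_force: 0.0
[-0.364 -0.132  4.554 -0.    -0.     0.006]
[259.79049305 215.93235976]
[259.68099208 232.23370041]
```

View pics/w1.png

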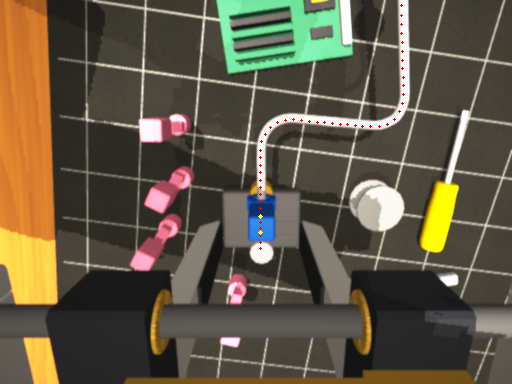

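The wrist view shows the modelled rail lying on the real rail. The handle's top face is at about (261,227), 3 mm further along than I assumed, so the tool is already centred over it. I descend and grip.

```bash
python3 -m jog '[[0,-0.1,2,0,0,0],[0,-0.1,3.6,0,0,0],[0,-0.1,4.55,0,0,0],[0,-0.1,4.55,0,0,0]]' && python3 -m jog '[[0,0,0,0,0,0],[0,0,0,0,0,0],[0,0,0,0,0,0],[0,0,0,0,0,0],[0,0,0,0,0,0],[0,0,0,0,0,0]]' 0 12
```

```text
time_s: 2.2
ee_pos: [0.4596, -0.0652, 0.3339]
eef_rot: [-3.14, -0.001, 1.709]
force: [-0.0, -0.2, 0.4]
grip_width: 0.0473
grip_force: 0.0
time_s: 2.8
ee_pos: [0.4599, -0.066, 0.3348]
eef_rot: [3.141, 0.0, 1.708]
force: [0.3, 0.0, 2.6]
grip_width: 0.0179
grip_force: 12.0
```

```bash
python3 -m jog '[[0,0,-0.2,0,0,0],[0,0,-0.35,0,0,0],[0,0,-0.35,0,0,0]]'
python3 - <<'E'
from h import *
R=rail(np.load("p.npy"));c=cam("wrist")
for i in range(20,44,4):print(i,rows(R[i,0],R[i,1],.1575,R[i,2]-np.pi/2))
cv2.imwrite("pics/w2.png",c["img"])
E
```

```text
time_s: 3.1
ee_pos: [0.4598, -0.066, 0.3381]
eef_rot: [-3.141, -0.0, 1.708]
force: [0.2, 0.2, -1.4]
grip_width: 0.018
grip_force: 12.0
20 [-0.055 -0.041  0.01  -0.    -0.     0.005]
24 [ 0.755 -0.036  0.01  -0.    -0.     0.005]
28 [ 1.564 -0.032  0.01  -0.    -0.     0.005]
32 [ 2.374 -0.028  0.01  -0.    -0.     0.005]
36 [ 3.183 -0.023  0.01  -0.    -0.     0.005]
40 [ 3.993 -0.019  0.01  -0.    -0.     0.005]
```

The force is -1.4 N, which is just the collar's weight, so it hangs free around the rail. I move along the first straight.

```bash
python3 -m jog '[[0.6,-0.04,0,0,0,0.005],[1.2,-0.03,0,0,0,0.005],[1.8,-0.03,0,0,0,0.005],[2.4,-0.03,0,0,0,0.005],[3.0,-0.02,0,0,0,0.005],[3.6,-0.02,0,0,0,0.005],[4.0,-0.02,0,0,0,0.005],[4.0,-0.02,0,0,0,0.005]]'
python3 - <<'E'
from h import *
R=rail(np.load("p.npy"))
for i in range(40,66,2):print(i,rows(R[i,0],R[i,1],.1575,R[i,2]-np.pi/2))
E
```

```text
time_s: 3.95
ee_pos: [0.4541, -0.0259, 0.3381]
eef_rot: [3.142, -0.0, 1.703]
force: [0.1, 0.5, -2.1]
grip_width: 0.0183
grip_force: 12.0
40 [-0.055 -0.005  0.016  0.    -0.     0.001]
42 [ 0.35  -0.004  0.016  0.    -0.     0.001]
44 [ 0.784  0.034  0.016  0.    -0.     0.176]
46 [ 1.205  0.147  0.016  0.    -0.     0.35 ]
48 [ 1.6    0.332  0.016  0.    -0.     0.525]
50 [ 1.957  0.582  0.016  0.    -0.     0.699]
52 [ 2.25   0.903  0.016  0.    -0.     0.958]
54 [ 2.469  1.28   0.016  0.    -0.     1.133]
56 [ 2.619  1.689  0.016  0.    -0.     1.307]
58 [ 2.695  2.119  0.016  0.    -0.     1.482]
60 [ 2.696  2.555  0.016  0.    -0.     1.657]
62 [ 2.661  2.953  0.016  0.    -0.     1.657]
64 [ 2.627  3.352  0.016  0.    -0.     1.657]
```

```bash
python3 -m jog '[[0.35,0,0,0,0,0],[0.57,0.01,0,0,0,0.09],[0.78,0.03,0,0,0,0.18],[1.0,0.09,0,0,0,0.26],[1.2,0.15,0,0,0,0.35],[1.4,0.23,0,0,0,0.44],[1.6,0.33,0,0,0,0.53],[1.6,0.33,0,0,0,0.53]]'
python3 - <<'E'
from h import *
R=rail(np.load("p.npy"))
for i in range(48,66,2):print(i,rows(R[i,0],R[i,1],.1575,R[i,2]-np.pi/2))
E
```

```text
time_s: 4.75
ee_pos: [0.4554, -0.01, 0.338]
eef_rot: [3.142, -0.0, 1.171]
force: [-0.1, -0.0, -2.1]
grip_width: 0.0178
grip_force: 12.0
48 [ 0.03  -0.02   0.014  0.    -0.    -0.007]
50 [ 0.464  0.014  0.014  0.    -0.     0.167]
52 [ 0.88   0.141  0.014  0.    -0.     0.426]
54 [ 1.26   0.356  0.014  0.    -0.     0.601]
56 [ 1.596  0.632  0.014  0.    -0.     0.775]
58 [ 1.88   0.964  0.014  0.    -0.     0.95 ]
60 [ 2.102  1.339  0.014  0.    -0.     1.124]
62 [ 2.274  1.7    0.014  0.    -0.     1.124]
64 [ 2.447  2.06   0.014  0.    -0.     1.124]
```

```bash
python3 -m jog '[[0.25,0,0,0,0,0.08],[0.46,0.02,0,0,0,0.18],[0.67,0.07,0,0,0,0.3],[0.88,0.14,0,0,0,0.42],[1.07,0.24,0,0,0,0.51],[1.26,0.36,0,0,0,0.6],[1.43,0.5,0,0,0,0.69],[1.6,0.63,0,0,0,0.78]]'
python3 - <<'E'
from h import *
R=rail(np.load("p.npy"))
for i in range(54,92,2):print(i,rows(R[i,0],R[i,1],.1575,R[i,2]-np.pi/2))
E
```

```text
time_s: 5.55
ee_pos: [0.4674, 0.0022, 0.338]
eef_rot: [3.142, 0.0, 0.392]
force: [-0.4, -0.1, -1.4]
grip_width: 0.0178
grip_force: 12.0
54 [-0.431  0.028  0.013  0.     0.    -0.178]
56 [ 0.003 -0.012  0.013  0.     0.    -0.004]
58 [0.437 0.024 0.013 0.    0.    0.171]
60 [0.859 0.135 0.013 0.    0.    0.345]
62 [1.235 0.271 0.013 0.    0.    0.345]
64 [1.612 0.406 0.013 0.    0.    0.345]
66 [1.988 0.541 0.013 0.    0.    0.345]
68 [2.364 0.677 0.013 0.    0.    0.345]
70 [2.741 0.812 0.013 0.    0.    0.345]
72 [3.117 0.947 0.013 0.    0.    0.345]
74 [3.494 1.083 0.013 0.    0.    0.345]
76 [3.87  1.218 0.013 0.    0.    0.345]
78 [4.246 1.353 0.013 0.    0.    0.345]
80 [4.623 1.489 0.013 0.    0.    0.345]
82 [4.999 1.624 0.013 0.    0.    0.345]
84 [5.376 1.759 0.013 0.    0.    0.345]
86 [5.752 1.895 0.013 0.    0.    0.345]
88 [6.129 2.03  0.013 0.    0.    0.345]
90 [6.505 2.165 0.013 0.    0.    0.345]
```

```bash
python3 -m jog '[[0.22,0.01,0,0,0,0.08],[0.44,0.02,0,0,0,0.17],[0.65,0.07,0,0,0,0.26],[0.86,0.14,0,0,0,0.345],[1.24,0.27,0,0,0,0.345],[1.8,0.47,0,0,0,0.345],[2.36,0.68,0,0,0,0.345],[2.74,0.81,0,0,0,0.345]]'
python3 - <<'E'
from h import *
R=rail(np.load("p.npy"));c=cam("top")
cv2.imwrite("pics/t2.png",c["img"])
for i in list(range(70,88,4))+list(range(88,100,2)):print(i,rows(R[i,0],R[i,1],.1575,R[i,2]-np.pi/2))
E
```

```text
time_s: 6.35
ee_pos: [0.4964, 0.0052, 0.338]
eef_rot: [3.142, -0.0, 0.049]
force: [-1.0, 0.6, -1.3]
grip_width: 0.0177
grip_force: 12.0
70 [-0.075  0.007  0.008  0.    -0.     0.002]
74 [ 0.725  0.009  0.008  0.    -0.     0.002]
78 [ 1.525  0.011  0.008  0.    -0.     0.002]
82 [ 2.325e+00  1.200e-02  8.000e-03  0.000e+00 -0.000e+00  2.000e-03]
86 [ 3.125e+00  1.400e-02  8.000e-03  0.000e+00 -0.000e+00  2.000e-03]
88 [ 3.525e+00  1.500e-02  8.000e-03  0.000e+00 -0.000e+00  2.000e-03]
90 [ 3.925e+00  1.600e-02  8.000e-03  0.000e+00 -0.000e+00  2.000e-03]
92 [ 4.359 -0.021  0.008  0.    -0.    -0.172]
94 [ 4.78  -0.133  0.008  0.    -0.    -0.347]
96 [ 5.176 -0.317  0.008  0.    -0.    -0.521]
98 [ 5.533 -0.566  0.008  0.    -0.    -0.696]
```

```bash
python3 -m jog '[[0.4,0.01,0,0,0,0],[0.9,0.01,0,0,0,0],[1.5,0.01,0,0,0,0],[2.1,0.01,0,0,0,0],[2.7,0.01,0,0,0,0],[3.3,0.01,0,0,0,0],[3.7,0.01,0,0,0,0],[3.9,0.01,0,0,0,0]]'
python3 - <<'E'
from h import *
R=rail(np.load("p.npy"))
for i in range(88,114,2):print(i,rows(R[i,0],R[i,1],.1575,R[i,2]-np.pi/2))
E
```

```text
time_s: 7.2
ee_pos: [0.5351, 0.007, 0.3379]
eef_rot: [3.142, 0.0, 0.048]
force: [-0.1, 0.6, -1.9]
grip_width: 0.0179
grip_force: 12.0
88 [-0.328  0.001  0.004  0.     0.     0.001]
90 [0.072 0.001 0.004 0.    0.    0.001]
92 [ 0.507 -0.036  0.004 -0.     0.    -0.174]
94 [ 0.928 -0.149  0.004 -0.     0.    -0.348]
96 [ 1.323 -0.332  0.004 -0.     0.    -0.523]
98 [ 1.68  -0.582  0.004 -0.     0.    -0.697]
100 [ 1.947 -0.92   0.003 -0.     0.    -1.111]
102 [ 2.105 -1.326  0.003 -0.     0.    -1.285]
104 [ 2.191 -1.754  0.003 -0.     0.    -1.46 ]
106 [ 2.201 -2.19   0.003 -0.     0.    -1.634]
108 [ 2.136 -2.621  0.003 -0.     0.    -1.809]
110 [ 2.041e+00 -3.013e+00  3.000e-03 -0.000e+00  0.000e+00 -1.809e+00]
112 [ 1.945e+00 -3.405e+00  3.000e-03 -0.000e+00  0.000e+00 -1.809e+00]
```

```bash
python3 -m jog '[[0.3,-0.01,0,0,0,-0.09],[0.51,-0.04,0,0,0,-0.18],[0.72,-0.09,0,0,0,-0.26],[0.93,-0.15,0,0,0,-0.35],[1.13,-0.24,0,0,0,-0.44],[1.32,-0.33,0,0,0,-0.53],[1.5,-0.45,0,0,0,-0.63],[1.68,-0.58,0,0,0,-0.76]]'
python3 - <<'E'
from h import *
R=rail(np.load("p.npy"))
for i in range(96,118,2):print(i,rows(R[i,0],R[i,1],.1575,R[i,2]-np.pi/2))
E
```

```text
time_s: 8.0
ee_pos: [0.5513, 0.0136, 0.338]
eef_rot: [-3.142, 0.0, 0.812]
force: [0.2, -0.3, -1.6]
grip_width: 0.0179
grip_force: 12.0
96 [-0.413 -0.043  0.013 -0.     0.     0.242]
98 [ 0.018  0.024  0.013 -0.     0.     0.067]
100 [ 0.444 -0.036  0.013 -0.     0.    -0.347]
102 [ 0.84  -0.219  0.013 -0.     0.    -0.521]
104 [ 1.198 -0.468  0.013 -0.     0.    -0.696]
106 [ 1.507 -0.776  0.013 -0.     0.    -0.87 ]
108 [ 1.757 -1.132  0.013 -0.     0.    -1.045]
110 [ 1.96  -1.481  0.013 -0.     0.    -1.045]
112 [ 2.163 -1.83   0.013 -0.     0.    -1.045]
114 [ 2.365 -2.179  0.013 -0.     0.    -1.045]
116 [ 2.568 -2.528  0.013 -0.     0.    -1.045]
```

```bash
python3 -m jog '[[0.15,0.01,0,0,0,-0.1],[0.3,-0.01,0,0,0,-0.22],[0.44,-0.04,0,0,0,-0.33],[0.64,-0.12,0,0,0,-0.43],[0.84,-0.22,0,0,0,-0.52],[1.02,-0.34,0,0,0,-0.61],[1.2,-0.47,0,0,0,-0.7],[1.36,-0.62,0,0,0,-0.79]]'
python3 - <<'E'
from h import *
R=rail(np.load("p.npy"))
for i in range(104,136,3):print(i,rows(R[i,0],R[i,1],.1575,R[i,2]-np.pi/2))
E
```

```text
time_s: 8.8
ee_pos: [0.5562, 0.0278, 0.338]
eef_rot: [-3.141, 0.0, 1.601]
force: [-0.4, -0.4, -2.1]
grip_width: 0.0184
grip_force: 12.0
104 [-0.222 -0.01   0.013 -0.     0.     0.094]
107 [ 0.431 -0.034  0.013 -0.     0.    -0.168]
110 [ 1.034 -0.182  0.013 -0.     0.    -0.255]
113 [ 1.62  -0.335  0.013 -0.     0.    -0.255]
116 [ 2.206 -0.488  0.013 -0.     0.    -0.255]
119 [ 2.791 -0.64   0.013 -0.     0.    -0.255]
122 [ 3.377 -0.793  0.013 -0.     0.    -0.255]
125 [ 3.963 -0.946  0.013 -0.     0.    -0.255]
128 [ 4.548 -1.099  0.013 -0.     0.    -0.255]
131 [ 5.134 -1.252  0.013 -0.     0.    -0.255]
134 [ 5.72  -1.405  0.013 -0.     0.    -0.255]
```

```bash
python3 -m jog '[[0.22,0,0,0,0,-0.09],[0.43,-0.03,0,0,0,-0.17],[0.63,-0.08,0,0,0,-0.21],[0.83,-0.13,0,0,0,-0.25],[1.04,-0.18,0,0,0,-0.255],[1.62,-0.33,0,0,0,-0.255],[2.2,-0.49,0,0,0,-0.255],[2.6,-0.59,0,0,0,-0.255]]'
python3 - <<'E'
from h import *
R=rail(np.load("p.npy"))
for i in range(116,146,4):print(i,rows(R[i,0],R[i,1],.1575,R[i,2]-np.pi/2))
print(rows(.5288,.1243,.1575,R[-1,2]-np.pi/2))
E
```

```text
time_s: 9.6
ee_pos: [0.5494, 0.0541, 0.338]
eef_rot: [-3.142, -0.0, 1.853]
force: [-0.4, -0.1, -2.2]
grip_width: 0.0177
grip_force: 12.0
116 [-0.466 -0.002  0.014 -0.    -0.    -0.004]
120 [ 0.341 -0.006  0.014 -0.    -0.    -0.004]
124 [ 1.148 -0.009  0.014 -0.    -0.    -0.004]
128 [ 1.955 -0.013  0.014 -0.    -0.    -0.004]
132 [ 2.762 -0.016  0.014 -0.    -0.    -0.004]
136 [ 3.569 -0.02   0.014 -0.    -0.    -0.004]
140 [ 4.376e+00 -2.300e-02  1.400e-02 -0.000e+00 -0.000e+00 -4.000e-03]
144 [ 5.183e+00 -2.700e-02  1.400e-02 -0.000e+00 -0.000e+00 -4.000e-03]
[ 7.311e+00 -2.400e-02  1.500e-02 -0.000e+00 -0.000e+00 -4.000e-03]
```

```bash
python3 -m jog '[[0.4,-0.01,0,0,0,0],[1.0,-0.01,0,0,0,0],[1.7,-0.01,0,0,0,0],[2.4,-0.02,0,0,0,0],[3.1,-0.02,0,0,0,0],[3.7,-0.02,0,0,0,0],[4.2,-0.02,0,0,0,0],[4.4,-0.02,0,0,0,0]]'
python3 - <<'E'
from h import *
c=cam("top");w=cam("wrist")
cv2.imwrite("pics/w3.png",np.hstack([cv2.resize(c["img"][130:260,100:280],(400,289)),cv2.resize(w["img"],(385,289))]))
print(rows(.5288,.1243,.1575,rail(np.load("p.npy"))[-1,2]-np.pi/2))
E
```

```text
time_s: 10.4
ee_pos: [0.537, 0.0962, 0.338]
eef_rot: [-3.142, -0.0, 1.853]
force: [-0.1, -0.6, -2.1]
grip_width: 0.0177
grip_force: 12.0
[ 2.954 -0.004  0.015  0.     0.    -0.004]
```

View pics/w3.png

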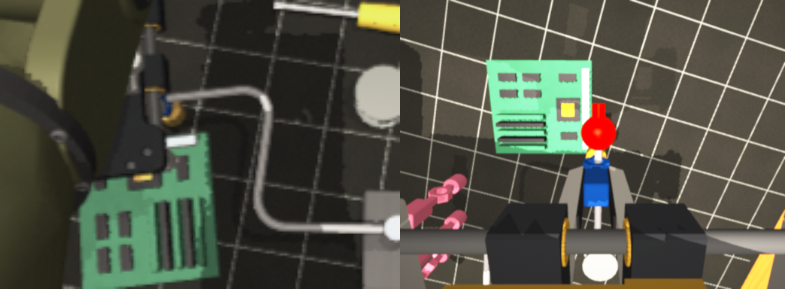

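The right half shows the collar in the grip at about (597,180), just short of the red ball at (599,132). I now creep toward contact.

```bash
python3 -m jog '[[0.2,0,0,0,0,0],[0.4,0,0,0,0,0],[0.5,0,0,0,0,0],[0.6,0,0,0,0,0],[0.65,0,0,0,0,0],[0.7,0,0,0,0,0]]'
python3 -m jog '[[0.05,0,0,0,0,0],[0.1,0,0,0,0,0],[0.1,0,0,0,0,0]]'
```

```text
time_s: 11.1
ee_pos: [0.5352, 0.1025, 0.338]
eef_rot: [-3.142, -0.0, 1.853]
force: [-0.2, -0.1, -1.3]
grip_width: 0.0178
grip_force: 12.0
time_s: 11.4
ee_pos: [0.5349, 0.1035, 0.3381]
eef_rot: [3.142, 0.0, 1.853]
force: [0.3, 0.1, -2.5]
grip_width: 0.0181
grip_force: 12.0
```

```bash
for i in 1 2; do python3 -m jog '[[0.05,0,0,0,0,0],[0.1,0,0,0,0,0],[0.1,0,0,0,0,0]]' | egrep 'ee_pos|^force'; done
```

```text
ee_pos: [0.5346, 0.1044, 0.338]
force: [-0.5, -0.3, -2.4]
ee_pos: [0.5343, 0.1054, 0.3381]
force: [-1.2, 0.2, -1.7]
```

```bash
for i in 1 2; do python3 -m jog '[[0.05,0,0,0,0,0],[0.1,0,0,0,0,0],[0.1,0,0,0,0,0]]' | egrep 'ee_pos|^force'; done
```

```text
ee_pos: [0.5341, 0.1064, 0.338]
force: [-0.6, -0.1, -1.5]
ee_pos: [0.5338, 0.1073, 0.338]
force: [-0.7, -0.2, -1.7]
```

```bash
for i in 1 2; do python3 -m jog '[[0.05,0,0,0,0,0],[0.1,0,0,0,0,0],[0.1,0,0,0,0,0]]' | egrep 'ee_pos|^force'; done
```

```text
ee_pos: [0.5335, 0.108, 0.338]
force: [1.4, -3.5, -1.1]
ee_pos: [0.5332, 0.1091, 0.3381]
force: [0.4, -4.6, -1.7]
```

Contact, with about 4.5 N along the rail. I hold it there.

```bash
python3 -m jog '[[0,0,0,0,0,0],[0.02,0,0,0,0,0],[0.02,0,0,0,0,0],[0.02,0,0,0,0,0],[0.02,0,0,0,0,0]]'
```

```text
time_s: 13.7
ee_pos: [0.5332, 0.1094, 0.3381]
eef_rot: [3.142, 0.0, 1.853]
force: [0.8, -4.3, -1.3]
grip_width: 0.0179
grip_force: 12.0
```

```bash
python3 -m jog '[[-0.12,0,0,0,0,0],[-0.12,0,0.1,0,0,0],[-0.12,0,0.2,0,0,0],[-0.12,0,0.3,0,0,0],[-0.12,0,0.3,0,0,0]]' | egrep 'ee_pos|^force'; python3 -m jog '[[0.03,0,0,0,0,0],[0.06,0,0,0,0,0],[0.06,0,0,0,0,0]]' | egrep 'ee_pos|^force'
```

```text
ee_pos: [0.5336, 0.1083, 0.3351]
force: [0.5, -0.1, 0.2]
ee_pos: [0.5334, 0.1087, 0.3351]
force: [2.6, -2.2, -0.7]
```

The collar is touching again at about 3 N and the rail carries its weight. I release it and retreat upward.

```bash
python3 -m jog '[[0,0,0,0,0,0],[0,0,0,0,0,0],[0,0,0,0,0,0],[0,0,0,0,0,0],[0,0,0,0,0,0],[0,0,0,0,0,0]]' 45; python3 -m jog '[[0,0,-1,0,0,0],[0,0,-2.5,0,0,0],[0,0,-4.5,0,0,0],[0,0,-6.5,0,0,0],[0,0,-6.5,0,0,0],[0,0,-6.5,0,0,0]]'
python3 - <<'E'
from h import *
w=cam("wrist");c=cam("scene")
s=cv2.resize(c["img"][150:320,230:430],(400,340),interpolation=cv2.INTER_CUBIC)
cv2.imwrite("pics/w4.png",np.hstack([s,cv2.resize(w["img"],(400,300))if 0 else cv2.resize(w["img"][90:290,150:385],(400,340))]))
E
```

```text
time_s: 15.1
ee_pos: [0.5333, 0.1088, 0.335]
eef_rot: [-3.142, -0.0, 1.853]
force: [0.4, 0.2, -0.2]
grip_width: 0.0424
grip_force: 0.0
time_s: 15.7
ee_pos: [0.5332, 0.1088, 0.4]
eef_rot: [3.141, 0.0, 1.853]
force: [-0.9, -0.1, -0.3]
grip_width: 0.0425
grip_force: 0.0
```

View pics/w4.png

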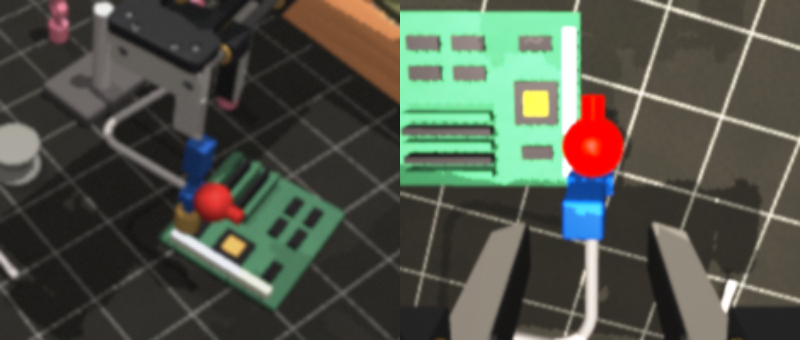

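The collar sits against the ball (left (197,185), right (590,190)), with its handle leaning slightly. I check that it stays at rest.

```bash
cat > b.py <<'E'
from h import *
w=cam("wrist")
hsv=cv2.cvtColor(w["img"],cv2.COLOR_BGR2HSV)
b=cv2.inRange(hsv,(100,140,50),(125,255,255));ys,xs=np.nonzero(b)
print(len(xs),xs.mean().round(2),ys.mean().round(2),ys.min(),ys.max())
R=rail(np.load("p.npy"))[-1];d=np.array([np.cos(R[2]),np.sin(R[2])]);B=np.array([.5288,.1243])
for s in(.019,.025):print(s,[proj(w,[*(B-d*s),z]).round(1) for z in(.1665-.0035*0,.12)])
cv2.imwrite("pics/w5.png",cv2.resize(w["img"][130:240,200:330],(780,600) if 0 else (709,600),interpolation=cv2.INTER_CUBIC))
E
python3 b.py; python3 -m jog '[[0,0,0,0,0,0],[0,0,0,0,0,0],[0,0,0,0,0,0],[0,0,0,0,0,0],[0,0,0,0,0,0],[0,0,0,0,0,0],[0,0,0,0,0,0],[0,0,0,0,0,0]]' >/dev/null; python3 b.py
```

```text
877 258.8 211.93 192 231
0.019 [array([262.1, 221. ]), array([261.9, 202. ])]
0.025 [array([262.1, 228.8]), array([261.9, 208.6])]
869 258.44 211.34 192 230
0.019 [array([261.5, 220.4]), array([261.3, 201.6])]
0.025 [array([261.5, 228.2]), array([261.3, 208.2])]
```

View pics/w5.png

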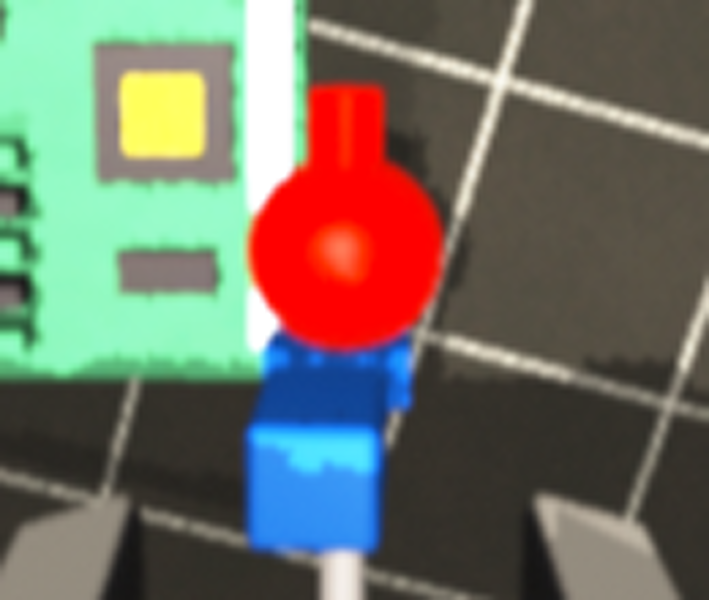

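At rest; the handle top at about (257.6, 219.3) corresponds to an 18–19 mm spacing from the ball, which matches touching. Handing in.

```bash
python3 -c "
from station import ctrl
print(ctrl.hand_in())"
```

```text
the job is handed in; nothing more can be done
None
```

I handed the job in with the blue collar home against the red stop. It had been pressed there at about 4.5 N, then released, and it looked at rest in the last wrist pictures. The hand-in returned no verdict.

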